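# Bayonet-lock a filter cartridge into its head

### The arm

A 6-joint arm with a two-finger parallel gripper is mounted at the origin on a cart in front of the work surface, level with it; the furniture and walls round the work are solid. World frame = base frame: x ahead of the robot, y to its left, z up, the work surface at z = 0. Lengths are in m, angles in rad, forces in N, time in s.
With the tool pointing down it reaches from about 0.35 to 0.85 m from the base axis. Payload 8.1 kg.
Tool frame: the origin (TCP) lies at the very end of the fingers, on their centre line; the grasp point (between the pads) lies 19 mm behind it; z points along the fingers, y is the line along which they close (so a half turn about z gives the same grasp; the last joint's range is limited). The gripper opens to 93 mm and grips with 3 to 60 N. Pads are 15 mm wide; open, the fingers measure 128 mm over their backs; the gripper's body (75 mm by 188 mm) begins 65 mm behind the grasp point.
Start: joints at [-1.36, 0.13, 1.488, -0, 1.523, -0.085], TCP at [0.175, -0.574, 0.219] pointing down, gripper open.
Joint ranges: [-2.96, 2.96], [-0.89, 2.26], [0.02, 2.5], [-1.34, 4.48], [0, 2.73], [-2.66, 2.66]. Speed limits (rad/s): [2.39, 2.39, 2.79, 3.14, 3.14, 3.14].

### API

Orientations are given as a rotation vector (axis times angle).
In Python, from plant import monitor, eyes, ticket gives the robot as it stands.
- The arm moves only by the tool arm_command, never from a script. Its argument "deltas" is a list that holds one entry, the list of rows, each a list of 6 numbers: the shift along the world's x, y, z in cm, then the turn, a rotation vector about the world's x, y, z in degrees. In form: [[[tx, ty, tz, rx, ry, rz], ...]]. A call has 1 to 12 rows; each row shifts and turns the commanded pose from where the row before left it; what a row does not reach is not made up. A row lasts 1/12 s, in which the tool goes at most 41.7 mm and 7.16 degrees, less where a joint would pass 70% of its speed; a pose out of reach is approached as far as the arm can. A call is refused whole if a number of a shift passes 4.17 or a number of a turn 7.16, either way. A call with a gripper value outside its range is refused whole. "gripper" is the opening, from -1 (shut) to 1 (fully open), set as the call begins (left out, the last holds). The fingers move at their own pace and stop on an object; "squeeze" is the grip in N (left out, the last holds). Time passes only in rows, so rows that do not move let the fingers close. It gives the time, the measured TCP pose, the force, the opening and the grip force at its end, in the units of the state.
- monitor.read_state(): the state, without advancing time (a new reading comes with each control period).
- eyes.read_camera(name): name is "side" or "top"; returns the picture (400x640x3 uint8, blue, green, red); there is no depth.
- eyes.camera_model(name): a dict with "fx", "fy", "cx", "cy" (pixels), "rvec" (rotation vector, rad) and "tvec" (3), from world to camera coordinates, as OpenCV has them. Camera axes: x right, y down, z forward; pixel columns grow to the right and rows downward; lengths in m; the calibration is good to about 2 mm. A picture is of the moment at which its call begins. camera_model takes no time and is no camera call.
- ticket.close_job(): hands the job in; it is judged then, once.
The state is a dict: "t": time; "q": joint angles; "dq": joint speeds; "joint_torque": joint torques, N m; "tool_pos": TCP position; "orientation": TCP orientation; "force": force on the tool from outside, world axes, zero at the start; "wrist_torque": the same for the moment, N m; "opening": finger opening in m; "gripper_force": force on a finger pad.
Only numpy, scipy, OpenCV 4.12 (cv2) and the standard library are available. Lean on these libraries where they do the work, as an engineer would, in place of code of your own. Each camera call takes 0.05 s, during which the arm holds its last target. There are 200 camera calls.

### The job

Fit the white filter cartridge into the open steel filter head on its stand: take it by the wing grip, let its two lugs down through the head's two slots, push it fully in against the spring, turn it clockwise (seen from above) to the stop and let go, so that it springs up locked. Feel for the slots and for the stop and do not force the cartridge against the head; leave the other things on the bench where they are.

Things in the scene. Friction and masses are not known exactly. Their poses are not given: they have to be found in the camera images.
- cartridge: White plastic filter cartridge, loose, upright in a card tray; 90 g, 74.5 mm high. Origin: centre of its underside; z up its axis, x along the wing grip. Ribbed nose (radius 17 mm, z 5 to 22, below that tapering to a 14.5 mm foot), tapered shoulder, neck (radius 19.2 mm, z 28 to 44.5), round flange (radius 31 mm, z 44.5 to 49.5), wing grip on top. A half turn about z gives the same part.
- wing_grip (a point): Middle of the cartridge's wing grip, 62 mm above the cartridge's origin: an upright flat bar, 46 mm along the cartridge's x, 12 mm thick along its y, from the flange (z 49.5) up to z 74.5 mm. Meant to be taken across its thickness; 30 to 40 N hold it.
- lug_plane (a point): Point on the cartridge's axis at the middle of its two lugs, 33 mm above its origin. The lugs stand on the neck at +x and -x, exactly under the two ends of the wing (hidden by the flange from above): z 30 to 36 mm, out to radius 25.8 mm, each 0.40 rad (23 deg) wide about the axis, their lower edges chamfered.
- filter_stand: Fixed stand, 110 x 110 mm aluminium foot plate with a port block, steel hose barbs along its y axis. Origin: centre of the plate's underside, z up. The steel filter head, an open round pot of outer radius 34 mm, is screwed on top on the same axis; it does not turn with the cartridge. The plastic lugs bear up to 40 N.
- head_rim (a point): Centre of the head's mouth, 86 mm above the stand's origin. Bore radius 20.5 mm, two slots facing each other, open to radius 27 mm, each 0.51 rad (29 deg) wide, at the stand's +x and -x give or take 32 deg: the head was screwed on until tight, so this angle is in no reading; it is seen in the rim or felt for. Off the slots the lugs rest on the rim (cartridge origin 56 mm above the stand's).
- seat (a point): Where the cartridge's origin is when pushed fully in: on the axis, 41.5 mm above the stand's origin. The flange then bears on the rim and the lugs are 1.5 mm below the 7 mm thick lip, free to turn clockwise. From a cartridge height of 53.5 mm down a spring plate pushes back with 3 N, 0.4 N more per mm (8 N at the seat); let go unturned, the cartridge rises again.
- locked_seat (a point): Where the cartridge's origin is when locked: on the axis, 46 mm above the stand's origin. Turned clockwise from above at the seat, the lugs pass under the lip and meet a solid stop 60 deg after the slot's middle (57 to 64 deg of turn). Over the last 5 deg before the stop the lip has pockets 3 mm deep into which the spring lifts the lugs when the cartridge is let rise.
- reagent_jar: White reagent jar with a screw cap, 44 mm across, 85 mm high, loose bystander; origin at the centre of its underside.
- timer: Small white bench timer, 62 x 66 x 17 mm, loose bystander; origin at the centre of its underside.
- petri_dish: Petri dish, 62 mm across, 14 mm high, loose bystander; origin at the centre of its underside.
- marker: Marker pen lying on the bench, 135 mm long, 17 mm thick, loose bystander; origin under its middle.
There are look-alikes about, which are no part of the job. What is shaped like the cartridge but blue is not meant.

How it is judged:
On the way, in this order (a step that is already met when the one before it is completed fails the run):
1. the cartridge is lifted upright, its origin higher than the head's rim (86 mm above the stand's origin) (z of cartridge in the frame of filter_stand above 0.086 m and angle between cartridge's own z axis and vertical below 0.3 rad), for 0.1 s.
2. the cartridge is pushed fully in, on the stand's axis within 4 mm: its origin less than 43.5 mm above the stand's origin (z of cartridge in the frame of filter_stand below 0.0435 m and horizontal distance between cartridge and filter_stand below 0.004 m), for 0.1 s.
At the end, for the whole second after the job is handed in: The cartridge has been pushed in and turned, and stands locked in the head, at rest: its origin 44.7 to 47.3 mm above the stand's origin (lugs up in the locking pockets), within 4 mm of the stand's axis, upright within 0.06 rad (z of cartridge in the frame of filter_stand between 0.0447 and 0.0473 m and horizontal distance between cartridge and filter_stand below 0.004 m and angle between cartridge's own z axis and vertical below 0.06 rad and linear speed of cartridge below 0.01 m/s); the robot touches nothing.
It fails at once if the cartridge is forced: more than 40 N between it and the head or stand (contact force between cartridge and filter_stand above 40 N).
It fails at once if the gripper presses on the stand or the head with more than 15 N (contact force between the arm and filter_stand above 15 N).
It fails at once if a bystander is shifted by more than 30 mm (distance of any of reagent_jar, timer, petri_dish, marker from where it was at the start of the episode above 0.03 m).
It also fails if it takes over 72 s, if anything falls off the work surface, if the arm or the gripper's body presses on something with over 40 N, if the wrist force passes 120 N, or if a joint passes its speed limit or range.

## Working session

There is one attempt and no reset: what is moved stays moved. The work goes in short steps, Python scripts to look and compute and a tool call to move; the robot and the scene stay as the last step left them, time stands still between calls to the robot, and variables do not carry over. Pictures are saved under pics/ and viewed, at most 10 in all, crops included, and the job is handed in when it is done.

Besides the shell and the picture viewer there is one more tool, called after ">>>" as name(argument=value, ...) on one line, values as JSON. arm_command: Moves the arm, as the interface text tells. Its arguments: {"type":"object","properties":{"deltas":{"type":"array"},"gripper":{"type":"number"},"squeeze":{"type":"number"}},"required":["deltas"]}

```bash
mkdir -p pics
cat > h.py <<'E'
import numpy as np, cv2
from plant import monitor, eyes, ticket
def cam(n):
    m=eyes.camera_model(n); R=cv2.Rodrigues(np.array(m['rvec'],float))[0]; t=np.array(m['tvec'],float).ravel()
    return m,R,t
def ray(n,u,v):
    m,R,t=cam(n); d=R.T@np.array([(u-m['cx'])/m['fx'],(v-m['cy'])/m['fy'],1]); return -R.T@t,d
def plane(n,u,v,z):
    o,d=ray(n,u,v); return o+d*(z-o[2])/d[2]
def proj(n,p):
    m,R,t=cam(n); c=R@np.array(p,float)+t; return np.array([m['fx']*c[0]/c[2]+m['cx'],m['fy']*c[1]/c[2]+m['cy']])
E
python3 - <<'E'
from h import *
s=monitor.read_state(); print({k:np.round(v,3) for k,v in s.items()})
for n in('top','side'):
    i=eyes.read_camera(n); cv2.imwrite(f'pics/{n}0.png',i)
    m,R,t=cam(n); print(n,m['fx'],np.round(-R.T@t,3),np.round(R,2).tolist())
E
```

```text
{'t': np.float64(0.0), 'q': array([-1.36 ,  0.131,  1.489,  0.   ,  1.523, -0.085]), 'dq': array([ 0.   , -0.002, -0.   ,  0.001, -0.   ,  0.003]), 'joint_torque': array([ 0.0000e+00, -5.5984e+01, -4.9176e+01,  7.7000e-02,  3.5000e-02,
       -0.0000e+00]), 'tool_pos': array([ 0.175, -0.573,  0.218]), 'orientation': array([-3.105, -0.463,  0.   ]), 'force': array([-0.729,  0.058, -0.131]), 'wrist_torque': array([-0.026,  0.011,  0.022]), 'gripper_force': np.float64(0.0), 'opening': np.float64(0.093)}
top 419.53334591884015 [0.334 0.072 1.137] [[0.02, -1.0, 0.01], [-0.99, -0.02, -0.17], [0.17, -0.0, -0.99]]
side 496.54578741643974 [0.143 1.109 0.587] [[-0.93, -0.36, -0.02], [-0.13, 0.4, -0.91], [0.34, -0.84, -0.42]]
```

View pics/top0.png

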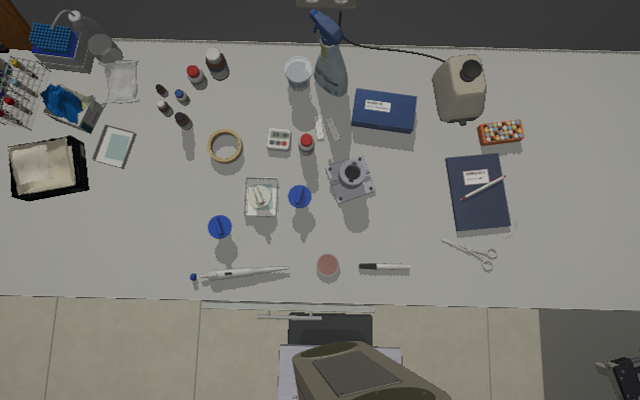

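View pics/side0.png

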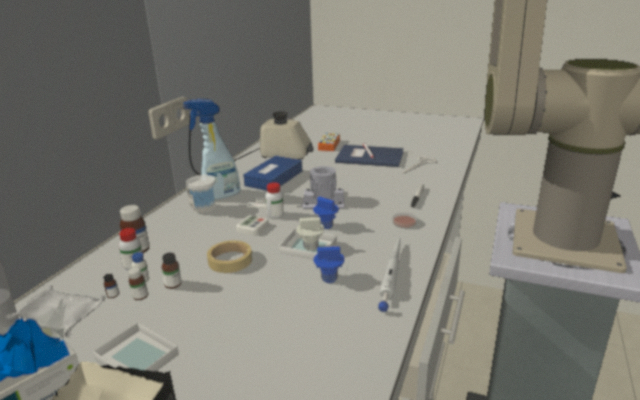

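The top view shows a white cartridge in the tray at (260,196), blue look-alikes at (300,196) and (220,227), and the stand at (351,177). Only the white one in the card tray fits the description. In the side view it is at about (310,235), with the head at (322,183). I'll confirm with one enlarged crop.

Run:
```python
from h import *
i=cv2.imread('pics/top0.png'); s=cv2.imread('pics/side0.png')
a=cv2.resize(i[165:230,235:300],(400,400),interpolation=cv2.INTER_CUBIC)
b=cv2.resize(i[145:210,320:385],(400,400),interpolation=cv2.INTER_CUBIC)
cv2.imwrite('pics/crop1.png',np.hstack([a,b]))
c=cv2.resize(s[160:260,260:360],(600,600),interpolation=cv2.INTER_CUBIC)
cv2.imwrite('pics/crop2.png',c)
```

```text
(no output)
```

View pics/crop1.png

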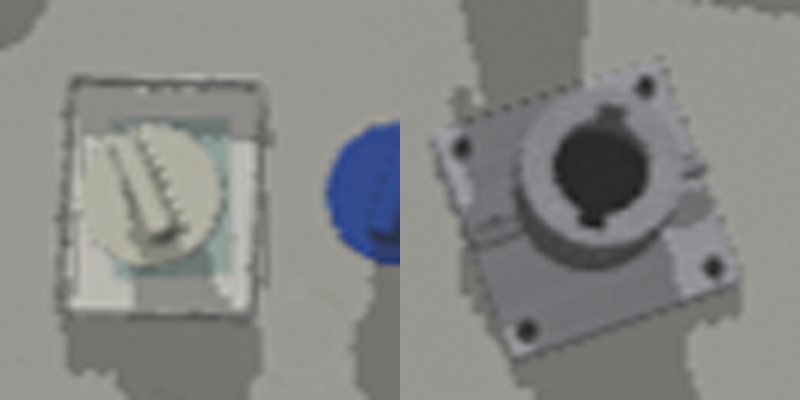

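View pics/crop2.png

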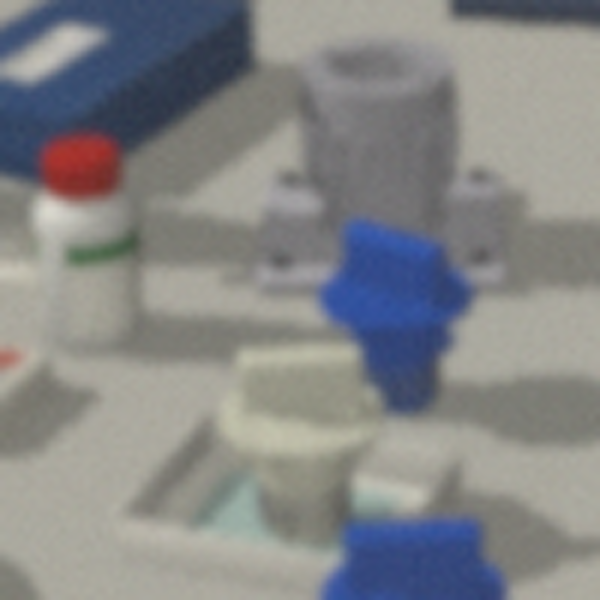

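The crops show an off-white wing cartridge alone in the tray, wing from crop (120,140) to (165,235), which confirms it as the target. The head has slot notches at about crop (612,113) and (592,222), with the bore centre at about (600,168). Next I'll measure both from averaged frames.

```bash
cat >> h.py <<'E'
def avg(n,k=6): return np.mean([eyes.read_camera(n).astype(float) for _ in range(k)],0)
E
python3 - <<'E'
from h import *
t=avg('top');s=avg('side'); np.save('t.npy',t);np.save('s.npy',s)
K=8
def up(a,x0,y0,w): return cv2.resize(a[y0:y0+w,x0:x0+w],None,fx=K,fy=K,interpolation=cv2.INTER_CUBIC)
def px(c,x0,y0): return (np.asarray(c,float)+.5)/K-.5+np.array([x0,y0])
# stand
x0,y0=320,145; g=up(t,x0,y0,65).mean(2)
m=(g<75).astype(np.uint8)
cs=cv2.findContours(m,0,1)[0]
for c in sorted(cs,key=cv2.contourArea)[-8:]:
    a=cv2.contourArea(c)
    if a<100: continue
    M=cv2.moments(c);u=px([M['m10']/M['m00'],M['m01']/M['m00']],x0,y0)
    print('dark',a/K/K,u.round(2),plane('top',*u,.086).round(4),plane('top',*u,.01).round(4))
# bore circle: pts in rectified metric plane
c=max(cs,key=cv2.contourArea)[:,0]
P=np.array([plane('top',*px(q,x0,y0),.086)[:2] for q in c])
(ctr,r)=cv2.minEnclosingCircle((P*1000).astype(np.float32)); print('enc',ctr,r)
np.save('bore.npy',P)
cc=np.median(P,0)
for it in range(10):
    d=np.hypot(*(P-cc).T); k=d<np.percentile(d,75)
    A=np.c_[2*P[k],np.ones(k.sum())]; x=np.linalg.lstsq(A,(P[k]**2).sum(1),rcond=None)[0]; cc=x[:2]
print('fit',cc,np.sqrt(x[2]+cc@cc))
d=np.hypot(*(P-cc).T);an=np.degrees(np.arctan2(*(P-cc).T[::-1]))
b=np.arange(-180,180,10)
print([(int(a),round(1000*d[(an>=a)&(an<a+10)].max(),1)) for a in b if ((an>=a)&(an<a+10)).any()])
# cartridge
x0,y0=235,165; I=up(t,x0,y0,65)
hsv=cv2.cvtColor(np.clip(I,0,255).astype(np.uint8),cv2.COLOR_BGR2HSV)
v=np.clip(I,0,255); print('flange bgr',I[248,128].round(),'tray',I[280,100].round(),I[150,110].round())
m=(((v[...,2]-v[...,0])>12)&(v.mean(2)>90)).astype(np.uint8)
m=cv2.morphologyEx(m,cv2.MORPH_CLOSE,np.ones((9,9)));m=cv2.morphologyEx(m,cv2.MORPH_OPEN,np.ones((25,25)))
cs=cv2.findContours(m,0,1)[0]
for c in cs:
    e=cv2.minEnclosingCircle(c);u=px(e[0],x0,y0);print('cart',cv2.contourArea(c)/K/K,u.round(2),e[1]/K,plane('top',*u,.052).round(4))
cv2.imwrite('pics/m.png',np.hstack([m*255,((g<75)*255).astype(np.uint8)]))
E
```

```text
dark 4.375 [359.42 158.63] [ 0.6323 -0.0375  0.086 ] [ 0.6539 -0.0454  0.01  ]
dark 4.5546875 [370.46 188.03] [ 0.5553 -0.0663  0.086 ] [ 0.5713 -0.0762  0.01  ]
dark 4.7109375 [329.73 168.54] [0.604  0.0389 0.086 ] [0.6235 0.0365 0.01  ]
dark 6.2421875 [340.21 198.29] [0.5267 0.0107 0.086 ] [0.5406 0.0064 0.01  ]
dark 62.8125 [347.96 184.39] [ 0.5634 -0.0086  0.086 ] [ 0.58   -0.0144  0.01  ]
dark 187.3515625 [352.16 171.92] [ 0.5965 -0.0191  0.086 ] [ 0.6154 -0.0256  0.01  ]
enc (596.8055419921875, -19.74581527709961) 26.053133010864258
fit [ 0.59662046 -0.01904662] 0.019301781157872254
[(-180, np.float64(25.2)), (-170, np.float64(19.5)), (-160, np.float64(19.3)), (-150, np.float64(19.5)), (-140, np.float64(19.2)), (-130, np.float64(19.9)), (-120, np.float64(19.7)), (-110, np.float64(19.6)), (-100, np.float64(19.4)), (-90, np.float64(19.3)), (-80, np.float64(19.7)), (-70, np.float64(19.3)), (-60, np.float64(19.4)), (-50, np.float64(18.9)), (-40, np.float64(19.0)), (-30, np.float64(25.1)), (-20, np.float64(26.4)), (-10, np.float64(26.3)), (0, np.float64(22.7)), (10, np.float64(19.2)), (20, np.float64(19.7)), (30, np.float64(19.8)), (40, np.float64(19.4)), (50, np.float64(19.7)), (60, np.float64(19.5)), (70, np.float64(19.8)), (80, np.float64(19.7)), (90, np.float64(19.6)), (100, np.float64(19.8)), (110, np.float64(19.2)), (120, np.float64(19.0)), (130, np.float64(18.9)), (140, np.float64(19.2)), (150, np.float64(24.3)), (160, np.float64(25.7)), (170, np.float64(25.7))]
flange bgr [161. 174. 175.] tray [142. 149. 149.] [136. 140. 141.]
cart 77.8515625 [252.19 197.5 ] 7.509641647338867 [0.5294 0.24   0.052 ]
cart 103.078125 [264.   193.94] 9.039206504821777 [0.5397 0.2094 0.052 ]
```

View pics/m.png

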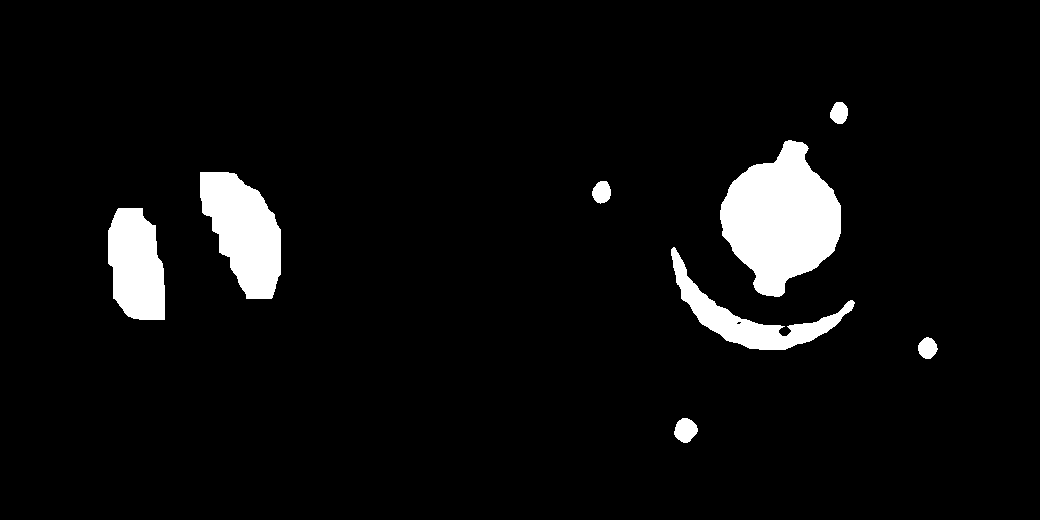

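The masks give the bore cleanly, and it agrees with the four plate holes to within 1 mm. The cartridge mask is split by the wing, so I'll refine the flange, the wing angle and the slot angle.

Run:
```python
from h import *
t=np.load('t.npy');K=8;x0,y0=235,165
def px(c): return (np.asarray(c,float)+.5)/K-.5+np.array([x0,y0])
P=np.load('bore.npy');c=np.array([.5966,-.0190]);d=P-c;r=np.hypot(*d.T);k=r>.0215
a=np.arctan2(d[k,1],d[k,0])
for s in (0,1):
    q=np.cos(a)*(1-2*s)>0; print('slot',np.degrees(np.angle(np.mean(np.exp(1j*a[q])))))
H={ 'a':[359.42,158.63],'b':[370.46,188.03],'c':[329.73,168.54],'d':[340.21,198.29]}
H={k:plane('top',*v,.01)[:2] for k,v in H.items()}
e=H['a']-H['d']; 
for p,q in(('a','b'),('c','d'),('a','c'),('b','d')): e=H[p]-H[q]; print('plate edge',p,q,np.degrees(np.arctan2(e[1],e[0])),np.hypot(*e))
I=cv2.resize(t[y0:y0+65,x0:x0+65],None,fx=K,fy=K,interpolation=cv2.INTER_CUBIC)
w=I[...,2]-I[...,0]
print(np.round(w[::20,::20][5:19,3:18]).astype(int)); print(np.round(I.mean(2)[::20,::20][5:19,3:18]).astype(int))
m=(w>8).astype(np.uint8)
m=cv2.morphologyEx(m,cv2.MORPH_OPEN,np.ones((5,5)))
m=cv2.morphologyEx(m,cv2.MORPH_CLOSE,cv2.getStructuringElement(2,(41,41)))
for C in cv2.findContours(m,0,1)[0]:
    if cv2.contourArea(C)<3000: continue
    (u,R)=cv2.minEnclosingCircle(C);el=cv2.fitEllipse(C); 
    print('cart',cv2.contourArea(C)/K/K,px(u),R/K,plane('top',*px(u),.052).round(4),'ell',px(el[0]),np.array(el[1])/K/2,plane('top',*px(el[0]),.052).round(4))
    cx,cy=map(int,el[0])
    g=cv2.GaussianBlur(I.mean(2),(0,0),5);gx=cv2.Sobel(g,6,1,0);gy=cv2.Sobel(g,6,0,1)
    yy,xx=np.mgrid[:g.shape[0],:g.shape[1]];q=(np.hypot(xx-cx,yy-cy)<60)
    J=np.array([[(gx*gx)[q].sum(),(gx*gy)[q].sum()],[(gx*gy)[q].sum(),(gy*gy)[q].sum()]]);ev,V=np.linalg.eigh(J)
    v=V[:,0]*40; A=plane('top',*px(np.array([cx,cy])-v),.077);B=plane('top',*px(np.array([cx,cy])+v),.077);D=B-A
    print('wing ang',np.degrees(np.arctan2(D[1],D[0])),ev)
V=cv2.resize(np.clip(I,0,255)[90:300,70:280],(600,600)).astype(np.uint8)
cv2.imwrite('pics/c3.png',cv2.convertScaleAbs(V,alpha=2.2,beta=-190))
```

```text
slot -10.313014570892436
slot 171.40851516513354
plate edge a b 20.45768236378975 0.08815106360231818
plate edge c d 19.987006235943884 0.08817142893959366
plate edge a c -69.65898806301142 0.08736657287708649
plate edge b d -69.64671785454512 0.08809084473655623
[[  7   6   4   5   5   6   7   5   5   3   1   3   3   3   4]
 [  6   6   5   6   6   6   6   4   7   7   6   6   6   5   5]
 [  6   5   6   6   6   6   6   6   6   6   6   6   6   6   3]
 [  6   5   6   5   3  -7   1   3  -4 -10  -8  -9   0   6   3]
 [  7   3   6   7  11  11  12  13  13  12 -10 -10  -1   5   4]
 [  6   4   7   9  12  13  12  12  13  13  14 -14   0   7   5]
 [  7   6   8  14  13  12  13   9  14  14  14   4  -2   7   5]
 [  6   6   9  14  14  10  14  11  12  13  13  13  -3   7   5]
 [  6   3  10  14  13  12  12  13   9  13  13  12  -3   7   4]
 [  6   4   7  13  13  13  10  13  11  13  14   9  -2   8   5]
 [  6   4   6  14  14  13   9  11   6   9  14  -5  -2   8   5]
 [  7   4   6   9  12  14  11   9   9  12   2 -13  -5   8   5]
 [  6   6   7   8   6  -5  13  10   3  -8  -9 -12  -5   8   6]
 [  7   5   7   8
[... 450 characters left out ...]
 171 126 172 169 169 151 167 187 116]
 [151 122 186 170 171 131 174 142 154 169 169 163 168 187 121]
 [151 129 172 170 170 157 159 166 133 171 169 165 168 183 108]
 [151 106 147 171 170 166 132 173 141 172 169 135 167 181 121]
 [151 116 159 168 170 167 128 146  85 123 171 128 166 178 122]
 [151 116 159 170 162 172 140 116 122 166 116 157 162 178 129]
 [151 119 156 182 178 155 160 130 110 112 116 145 162 173 139]
 [151 125 157 182 181 160 122 125 123 130 128 168 175 171 126]]
cart 555.453125 [260.     201.0625] 18.877185821533203 [0.5204 0.219  0.052 ] ell [260.41090775 200.38270569] [14.87382698 16.04898262] [0.5222 0.218  0.052 ]
wing ang 5.95953837045146 [1333137.46721812 1942550.49575617]
```

View pics/c3.png

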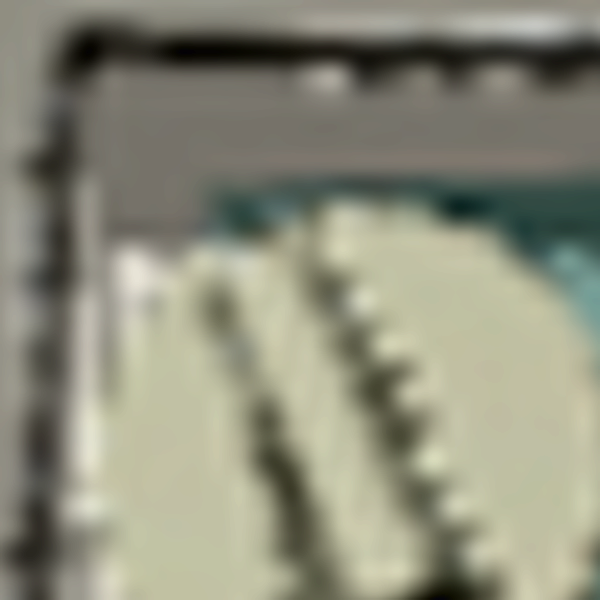

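The contrast-stretched crop shows the wing's two long edges, running from (215,300) to (310,560) and from (320,260) to (450,540), about 22° off the image vertical. I'll turn these into world angles and cross-check with the side view.

Run:
```python
from h import *
def c3(x,y): return np.array([235,165])+((np.array([70,90])+np.array([x,y])/2.857)+.5)/8-.5
def ang(A,B): D=A-B; return np.degrees(np.arctan2(D[1],D[0]))
for a,b in(((215,300),(310,560)),((320,260),(450,540))): print('top wing',ang(plane('top',*c3(*a),.077),plane('top',*c3(*b),.077)))
A=plane('side',300,219.2,.077);B=plane('side',319.7,218,.077);print('side',A,B,(A+B)/2,ang(A,B),np.linalg.norm(A-B))
f=np.array([235,165])+np.array([152.5,195.5])/6.154-.5
print('flange',f,plane('top',*f,.052),plane('top',f[0]+12,f[1],.052))
# colour-mask flange: wing-bridged, restricted to non-tray
t=np.load('t.npy');I=cv2.resize(t[165:230,235:300],None,fx=8,fy=8,interpolation=cv2.INTER_CUBIC)
w=cv2.GaussianBlur(I[...,2]-I[...,0],(0,0),3)
m=cv2.morphologyEx((w>10).astype(np.uint8),cv2.MORPH_CLOSE,cv2.getStructuringElement(2,(25,25)));m=cv2.morphologyEx(m,cv2.MORPH_OPEN,cv2.getStructuringElement(2,(41,41)))
for C in cv2.findContours(m,0,1)[0]:
    e=cv2.minEnclosingCircle(C);u=(np.array(e[0])+.5)/8-.5+[235,165];M=cv2.moments(C);v=(np.array([M['m10'],M['m01']])/M['m00']+.5)/8-.5+[235,165];print(cv2.contourArea(C)/64,u,e[1]/8,plane('top',*u,.052),'cen',plane('top',*v,.052))
# bore slot extents
P=np.load('bore.npy');d=P-[.5966,-.0190];r=np.hypot(*d.T);a=np.degrees(np.arctan2(d[:,1],d[:,0]))
for lo in (.022,.023,.024):
  for q in (np.abs(a)<90,np.abs(a)>90):
    z=a[q&(r>lo)]%180; z=np.where(z>90,z-180,z);print(lo,z.min(),z.max(),(z.min()+z.max())/2)
```

```text
top wing 22.353914540613477
top wing 26.93112448448139
side [0.54956805 0.23731432 0.077     ] [0.51073998 0.21829918 0.077     ] [0.53015402 0.22780675 0.077     ] 26.092223756831352 0.043234191759873974
flange [259.28063048 196.2679558 ] [0.53313447 0.22152621 0.052     ] [0.53390728 0.19002367 0.052     ]
348.984375 [258.47736168 196.55592346] 11.635808944702148 [0.5323138  0.22359823 0.052     ] cen [0.53516489 0.22411743 0.052     ]
0.022 -20.101245856049303 1.0165721969487391 -9.542336829550282
0.022 -22.259634694049964 3.3409725533064716 -9.459331070371746
0.023 -20.101245856049303 -0.5937282613659249 -10.347487058707614
0.023 -21.943927340652976 3.221178539679528 -9.361374400486724
0.024 -20.101245856049303 -1.2815825872775122 -10.691414221663408
0.024 -20.05858087974596 3.111147179786826 -8.473716849979567
```

Estimates:

| Item | Position | Angle |
|---|---|---|
| Cartridge | (0.532, 0.224) | wing about 25° |
| Stand axis | (0.597, -0.0195) | slots about -9.7° |

For the joint 6 range, the tool y axis should be at 115° for the grasp, then 80° over the slots and 20° at the stop. That means turning +188° on the way to the cartridge.

>>> arm_command(deltas=[[[2.87,2.69,0,0,0,7],[2.87,2.69,0,0,0,7],[2.87,2.69,0,0,0,7],[2.87,2.69,0,0,0,7],[2.87,2.69,0,0,0,7],[2.87,2.69,0,0,0,7],[2.87,2.69,0,0,0,7],[2.87,2.69,0,0,0,7],[2.87,2.69,0,0,0,7],[2.87,2.69,0,0,0,7],[2.87,2.69,0,0,0,7],[2.87,2.69,0,0,0,7]]], gripper=0, squeeze=35)

```text
t: 1.7
tool_pos: [0.5206, -0.2496, 0.2189]
orientation: [1.992, 2.429, 0.0]
force: [-0.8, -0.1, 0.5]
opening: 0.0463
gripper_force: 0.0
```

>>> arm_command(deltas=[[[0.1,3.95,0,0,0,7],[0.1,3.95,0,0,0,7],[0.1,3.95,0,0,0,7],[0.1,3.95,0,0,0,7],[0.1,3.95,0,0,0,7],[0.1,3.95,0,0,0,7],[0.1,3.95,0,0,0,7],[0.1,3.95,0,0,0,7],[0.1,3.95,0,0,0,7],[0.1,3.95,0,0,0,7],[0.1,3.95,0,0,0,7],[0.1,3.95,0,0,0,7]]])

```text
t: 2.7
tool_pos: [0.531, 0.2249, 0.2189]
orientation: [-0.145, 3.138, 0.0]
force: [0.3, -0.6, 0.5]
opening: 0.0465
gripper_force: 0.0
```

>>> arm_command(deltas=[[[0,0,-1,0,0,7],[0,0,-1,0,0,7],[0,0,-1,0,0,6],[0,0,-1,0,0,0],[0,0,-1,0,0,0],[0,0,-1,0,0,0],[0,0,-1,0,0,0],[0,0,-1,0,0,0],[0,0,0,0,0,0],[0,0,0,0,0,0],[0,0,0,0,0,0]]])

```text
t: 3.62
tool_pos: [0.5316, 0.2228, 0.139]
orientation: [-0.678, 3.067, 0.0]
force: [-0.2, -0.2, 0.2]
opening: 0.0466
gripper_force: 0.0
```

Tool y is at 115° as planned. I'll lower the fingertips to just above the wing and check alignment in the side view.

>>> arm_command(deltas=[[[0,0,-1,0,0,0],[0,0,-1,0,0,0],[0,0,-1,0,0,0],[0,0,-1,0,0,0],[0,0,-1,0,0,0],[0,0,0,0,0,0],[0,0,0,0,0,0]]])

```text
t: 4.2
tool_pos: [0.5304, 0.2226, 0.0873]
orientation: [0.678, -3.065, 0.0]
force: [-0.4, 0.6, 1.1]
opening: 0.0465
gripper_force: 0.0
```

Run:
```python
from h import *
s=avg('side',3);t=avg('top',1)
c=cv2.resize(s[170:265,265:360],(600,600),interpolation=cv2.INTER_CUBIC);cv2.imwrite('pics/g1.png',c)
print(monitor.read_state()['tool_pos'],proj('side',monitor.read_state()['tool_pos']))
```

```text
[0.53189312 0.2230806  0.08942665] [309.76002749 212.49841324][ WARN:0@6.904] global loadsave.cpp:1063 imwrite_ Unsupported depth image for selected encoder is fallbacked to CV_8U.
```

View pics/g1.png

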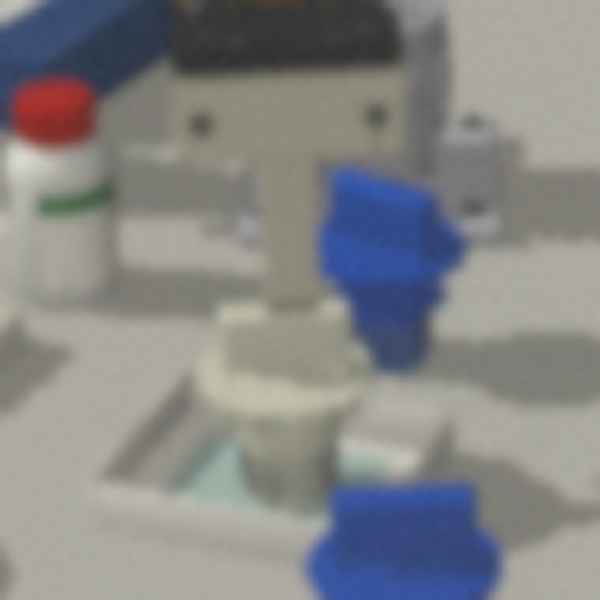

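The finger at about x=290 is centred over the wing, which spans 220 to 350, and the wing runs parallel to the finger face. I'll descend and close.

>>> arm_command(deltas=[[[0,0,-0.6,0,0,0],[0,0,-0.6,0,0,0],[0,0,-0.6,0,0,0],[0,0,-0.5,0,0,0],[0,0,-0.5,0,0,0],[0,0,-0.4,0,0,0],[0,0,0,0,0,0],[0,0,0,0,0,0],[0,0,0,0,0,0]]])

```text
t: 5.15
tool_pos: [0.5315, 0.2229, 0.0568]
orientation: [-0.679, 3.067, 0.0]
force: [-0.7, -0.0, -0.5]
opening: 0.0465
gripper_force: 0.0
```

>>> arm_command(deltas=[[[0,0,0,0,0,0],[0,0,0,0,0,0],[0,0,0,0,0,0],[0,0,0,0,0,0],[0,0,0,0,0,0],[0,0,0,0,0,0],[0,0,0,0,0,0],[0,0,0,0,0,0]]], gripper=-1, squeeze=35)

```text
t: 5.82
tool_pos: [0.5314, 0.2228, 0.0567]
orientation: [-0.679, 3.067, -0.0]
force: [0.6, -0.6, 0.3]
opening: 0.0121
gripper_force: 35.0
```

>>> arm_command(deltas=[[[0,0,0.5,0,0,0],[0,0,1,0,0,0],[0,0,1,0,0,0],[0,0,1.2,0,0,0],[0,0,1.3,0,0,0],[0,0,1.5,0,0,0],[0,0,1.5,0,0,0],[0,0,1.5,0,0,0],[0,0,1.5,0,0,0],[0,0,1,0,0,0],[0,0,0,0,0,0],[0,0,0,0,0,0]]])

```text
t: 6.82
tool_pos: [0.5319, 0.2231, 0.1778]
orientation: [-0.678, 3.065, 0.0]
force: [0.9, 0.5, -0.7]
opening: 0.0114
gripper_force: 35.0
```

>>> arm_command(deltas=[[[0.55,-2.02,0,0,0,-2.9],[0.55,-2.02,0,0,0,-2.9],[0.55,-2.02,0,0,0,-2.9],[0.55,-2.02,0,0,0,-2.9],[0.55,-2.02,0,0,0,-2.9],[0.55,-2.02,0,0,0,-2.9],[0.55,-2.02,0,0,0,-2.9],[0.55,-2.02,0,0,0,-2.9],[0.55,-2.02,0,0,0,-2.9],[0.55,-2.02,0,0,0,-2.9],[0.55,-2.02,0,0,0,-2.9],[0.55,-2.02,0,0,0,-2.9]]])

```text
t: 7.82
tool_pos: [0.5967, -0.0205, 0.175]
orientation: [-0.274, -3.127, -0.0]
force: [-0.2, -0.2, -0.9]
opening: 0.0116
gripper_force: 35.0
```

>>> arm_command(deltas=[[[0,0,-0.5,0,0,0],[0,0,-0.5,0,0,0],[0,0,-0.5,0,0,0],[0,0,0,0,0,0],[0,0,0,0,0,0],[0,0,0,0,0,0]]])

```text
t: 8.32
tool_pos: [0.5971, -0.0187, 0.1615]
orientation: [-0.268, -3.13, -0.0]
force: [-0.8, 0.1, -1.2]
opening: 0.0117
gripper_force: 35.0
```

Run:
```python
from h import *
s=avg('side',4);t=avg('top',1);np.save('s2.npy',s)
x=monitor.read_state();p=x['tool_pos'];print(p.round(4) if hasattr(p,'round') else p,x['orientation'],x['force'],x['q'][5])
u=proj('side',p);print('tcp',u,'rim ctr',proj('side',[.597,-.0195,.086]))
x0,y0=int(u[0])-45,int(u[1])-35;print(x0,y0)
cv2.imwrite('pics/g2.png',cv2.resize(np.clip(s,0,255).astype(np.uint8)[y0:y0+90,x0:x0+90],(600,600),interpolation=cv2.INTER_CUBIC))
```

```text
[ 0.5975 -0.0193  0.162 ] [ 2.69023115e-01  3.12936519e+00 -1.63151172e-05] [-0.09386501  0.35670426 -1.32320144] -1.5173244714999963
tcp [321.49224631 142.91725718] rim ctr [322.44292054 170.16684803]
276 107
```

View pics/g2.png

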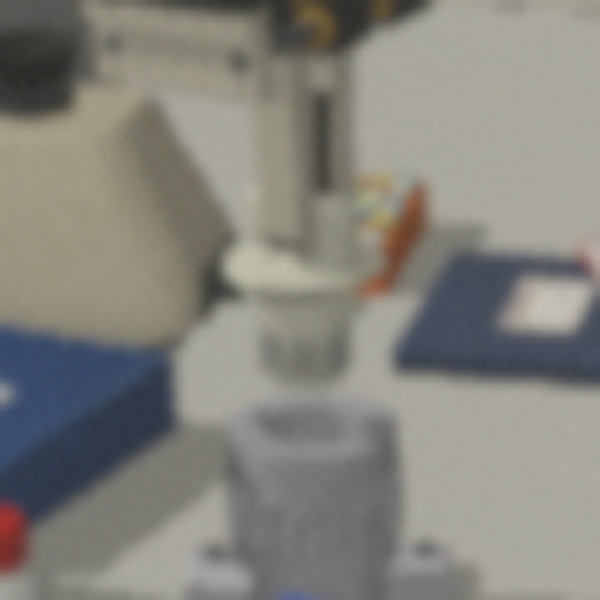

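The cartridge hangs upright just above the head. The nose spans x=262 to 350 and the head 228 to 402 in the crop, roughly coaxial. I'll measure the lateral offset with edge profiles.

Run:
```python
from h import *
s=np.load('s2.npy');g=s.mean(2)
p=monitor.read_state()['tool_pos'];zo=p[2]-.052
def edges(v0,v1,lo,hi):
    r=cv2.GaussianBlur(g[int(v0):int(v1)+1].mean(0)[None],(0,0),.8)[0]; r=np.interp(np.arange(lo,hi,.05),np.arange(640),r);d=np.gradient(r)
    x=np.arange(lo,hi,.05);n=len(x)//2;return x,r,d,n
for name,z,ctr,R in(('nose',zo+.015,p,.017),('flange',zo+.047,p,.031),('head',.070,[.597,-.0195],.034),('head2',.06,[.597,-.0195],.034)):
    u,v=proj('side',[ctr[0],ctr[1],z]);w=R*496/1.23
    x,r,d,n=edges(round(v)-1,round(v)+1,u-w-5,u+w+5)
    A=np.abs(d);k=int(10/.05); i=A[:k].argmax();j=len(x)-k+A[-k:].argmax()
    print(name,'v',v.round(1),'exp',u.round(2),'w',w.round(1),'edges',x[i].round(2),x[j].round(2),'mid',((x[i]+x[j])/2).round(2),'hw',((x[j]-x[i])/2).round(2))
    print(np.round(g[round(v),int(u-w-5):int(u+w+6)]).astype(int))
print(p)
```

```text
Traceback (most recent call last):
AttributeError: 'float' object has no attribute 'round'
```

Run:
```python
from h import *
s=np.load('s2.npy');g=s.mean(2)
p=monitor.read_state()['tool_pos'];zo=p[2]-.052
for name,z,ctr,R in(('nose',zo+.015,p,.017),('flange',zo+.047,p,.031),('head',.070,[.597,-.0195],.034),('head2',.06,[.597,-.0195],.034)):
    u,v=proj('side',[ctr[0],ctr[1],z]);w=R*496/1.23;v=int(round(v))
    print(name,'v',v,'exp %.2f w %.1f'%(u,w))
    l=int(u-w-4);print(l,np.round(g[v-1:v+2].mean(0)[l:int(u+w+6)]).astype(int))
```

```text
nose v 156 exp 321.86 w 6.9
311 [166 166 162 156 146 141 140 140 138 135 135 134 133 129 124 117 118 133
 153 163 165 166 165]
flange v 145 exp 321.54 w 12.5
305 [103  98  92  91 118 150 171 180 181 178 171 164 158 156 150 136 125 125
 128 134 136 135 130 126 126 130 132 127 111  90  79  86 100 113 119]
head v 176 exp 322.59 w 13.7
304 [121 122 121 121 119 113 104 108 121 132 136 135 133 131 130 128 128 127
 128 126 127 125 124 122 119 116 113 108 105 100 102 118 144 160 166 166
 167 166]
head2 v 179 exp 322.68 w 13.7
304 [122 122 126 132 134 128 115 107 110 117 123 128 129 126 124 121 119 119
 118 118 117 115 114 113 112 111 109 108 107 107 110 120 139 157 165 167
 166 167]
```

The nose midpoint and the head midpoint both sit about 0.5 px left of the prediction, so they are coaxial within tolerance. I'll lower with force checks.

>>> arm_command(deltas=[[[0,0,-0.5,0,0,0],[0,0,-0.5,0,0,0],[0,0,-0.5,0,0,0],[0,0,-0.5,0,0,0],[0,0,-0.4,0,0,0],[0,0,-0.3,0,0,0],[0,0,-0.3,0,0,0],[0,0,-0.3,0,0,0],[0,0,-0.3,0,0,0],[0,0,0,0,0,0],[0,0,0,0,0,0]]])

```text
t: 9.48
tool_pos: [0.5972, -0.0195, 0.1255]
orientation: [-0.27, -3.13, -0.0]
force: [0.6, -0.1, -1.0]
opening: 0.0118
gripper_force: 35.0
```

>>> arm_command(deltas=[[[0,0,-0.1,0,0,0],[0,0,-0.1,0,0,0],[0,0,-0.1,0,0,0],[0,0,-0.1,0,0,0],[0,0,-0.1,0,0,0],[0,0,-0.1,0,0,0],[0,0,0,0,0,0],[0,0,0,0,0,0]]])

```text
t: 10.15
tool_pos: [0.5972, -0.0195, 0.1195]
orientation: [-0.27, -3.13, -0.0]
force: [-0.5, -0.0, -0.8]
opening: 0.0115
gripper_force: 35.0
```

>>> arm_command(deltas=[[[0,0,-0.1,0,0,0],[0,0,-0.1,0,0,0],[0,0,-0.1,0,0,0],[0,0,-0.1,0,0,0],[0,0,-0.1,0,0,0],[0,0,-0.1,0,0,0],[0,0,0,0,0,0],[0,0,0,0,0,0]]])

```text
t: 10.82
tool_pos: [0.5971, -0.0194, 0.1135]
orientation: [-0.27, -3.129, -0.0]
force: [-0.7, -0.1, 0.3]
opening: 0.0117
gripper_force: 35.0
```

>>> arm_command(deltas=[[[0,0,-0.1,0,0,0],[0,0,-0.1,0,0,0],[0,0,-0.1,0,0,0],[0,0,0,0,0,0],[0,0,0,0,0,0]]])

```text
t: 11.23
tool_pos: [0.5967, -0.0193, 0.1101]
orientation: [-0.27, -3.129, -0.0]
force: [-5.0, 1.9, 1.0]
opening: 0.0115
gripper_force: 35.0
```

>>> arm_command(deltas=[[[0,0,-0.05,0,0,0],[0,0,-0.05,0,0,0],[0,0,-0.05,0,0,0],[0,0,0,0,0,0],[0,0,0,0,0,0]]])

```text
t: 11.65
tool_pos: [0.5967, -0.0193, 0.1088]
orientation: [-0.27, -3.129, -0.0]
force: [-5.1, 1.6, 2.1]
opening: 0.0119
gripper_force: 35.0
```

Side load of (-5, +2) N means the neck is touching the bore wall. I'll give way in that direction.

>>> arm_command(deltas=[[[-0.06,0.02,0,0,0,0],[-0.06,0.02,0,0,0,0],[0,0,0,0,0,0],[0,0,0,0,0,0]]])

```text
t: 11.98
tool_pos: [0.5963, -0.0193, 0.109]
orientation: [0.27, 3.129, -0.0]
force: [0.3, 0.6, -2.6]
opening: 0.0116
gripper_force: 35.0
```

>>> arm_command(deltas=[[[0,0,-0.05,0,0,0],[0,0,-0.05,0,0,0],[0,0,-0.05,0,0,0],[0,0,0,0,0,0],[0,0,0,0,0,0]]])

```text
t: 12.4
tool_pos: [0.5964, -0.0192, 0.1081]
orientation: [0.27, 3.129, -0.0]
force: [-2.3, 0.2, 2.4]
opening: 0.0117
gripper_force: 35.0
```

>>> arm_command(deltas=[[[-0.03,0,-0.05,0,0,0],[-0.03,0,-0.05,0,0,0],[0,0,-0.05,0,0,0],[0,0,0,0,0,0],[0,0,0,0,0,0]]])

```text
t: 12.82
tool_pos: [0.5961, -0.0192, 0.1065]
orientation: [0.27, 3.129, -0.0]
force: [1.7, 0.4, 1.6]
opening: 0.0115
gripper_force: 35.0
```

>>> arm_command(deltas=[[[0,0,-0.05,0,0,0],[0,0,-0.05,0,0,0],[0,0,0,0,0,0],[0,0,0,0,0,0],[0,0,0,0,0,0]]])

```text
t: 13.23
tool_pos: [0.5957, -0.0192, 0.1053]
orientation: [0.27, 3.129, -0.0]
force: [2.3, 1.2, 2.7]
opening: 0.0115
gripper_force: 35.0
```

Run:
```python
from h import *
x=monitor.read_state();print({k:np.round(x[k],4) for k in('tool_pos','force','wrist_torque')})
```

```text
{'tool_pos': array([ 0.5957, -0.0192,  0.1053]), 'force': array([2.2588, 1.2043, 2.7064]), 'wrist_torque': array([ 0.0411, -0.6696, -0.0202])}
```

>>> arm_command(deltas=[[[0.03,0,-0.05,0,0,0],[0,0,-0.05,0,0,0],[0,0,-0.05,0,0,0],[0,0,0,0,0,0],[0,0,0,0,0,0]]])

```text
t: 13.65
tool_pos: [0.5959, -0.0192, 0.1037]
orientation: [0.27, 3.13, -0.0]
force: [1.8, -0.4, 4.1]
opening: 0.0117
gripper_force: 35.0
```

>>> arm_command(deltas=[[[0,0,-0.05,0,0,0],[0,0,-0.05,0,0,0],[0,0,0,0,0,0],[0,0,0,0,0,0]]])

```text
t: 13.98
tool_pos: [0.5958, -0.0192, 0.1027]
orientation: [0.27, 3.13, -0.0]
force: [1.7, -0.2, 4.1]
opening: 0.0111
gripper_force: 35.0
```

The force rises slowly like the spring, so the lugs are in the slots. I'll keep going towards the seat.

>>> arm_command(deltas=[[[0.02,0,-0.05,0,0,0],[0,0,-0.05,0,0,0],[0,0,-0.05,0,0,0],[0,0,-0.05,0,0,0],[0,0,-0.05,0,0,0],[0,0,0,0,0,0],[0,0,0,0,0,0]]])

```text
t: 14.57
tool_pos: [0.596, -0.0192, 0.1001]
orientation: [-0.27, -3.13, 0.0]
force: [0.3, -1.1, 5.5]
opening: 0.0119
gripper_force: 35.0
```

>>> arm_command(deltas=[[[0,0,-0.05,0,0,0],[0,0,-0.05,0,0,0],[0,0,-0.05,0,0,0],[0,0,-0.05,0,0,0],[0,0,-0.05,0,0,0],[0,0,0,0,0,0],[0,0,0,0,0,0]]])

```text
t: 15.15
tool_pos: [0.5961, -0.0192, 0.0978]
orientation: [0.27, 3.13, -0.0]
force: [-1.0, -1.0, 6.2]
opening: 0.012
gripper_force: 35.0
```

>>> arm_command(deltas=[[[0,0,-0.05,0,0,0],[0,0,-0.05,0,0,0],[0,0,0,0,0,0],[0,0,0,0,0,0]]])

```text
t: 15.48
tool_pos: [0.596, -0.0192, 0.0968]
orientation: [0.27, 3.13, 0.0]
force: [-0.3, -0.9, 5.7]
opening: 0.0115
gripper_force: 35.0
```

>>> arm_command(deltas=[[[0,0,-0.04,0,0,0],[0,0,-0.04,0,0,0],[0,0,0,0,0,0],[0,0,0,0,0,0]]])

```text
t: 15.82
tool_pos: [0.5961, -0.0192, 0.0966]
orientation: [0.27, 3.13, -0.0]
force: [-2.1, -0.7, 10.1]
opening: 0.0114
gripper_force: 35.0
```

>>> arm_command(deltas=[[[0,0,-0.04,0,0,0],[0,0,-0.03,0,0,0],[0,0,0,0,0,0],[0,0,0,0,0,0]]])

```text
t: 16.15
tool_pos: [0.5962, -0.0192, 0.0965]
orientation: [0.27, 3.129, -0.0]
force: [-4.5, -1.2, 13.6]
opening: 0.0113
gripper_force: 35.0
```

>>> arm_command(deltas=[[[0,0,-0.03,0,0,0],[0,0,-0.02,0,0,0],[0,0,0,0,0,0],[0,0,0,0,0,0]]])

```text
t: 16.48
tool_pos: [0.5963, -0.0193, 0.0965]
orientation: [0.27, 3.129, -0.0]
force: [-5.9, -1.2, 18.5]
opening: 0.0117
gripper_force: 35.0
```

Hard stop at TCP z=0.0965, which is the seat, and it is consistent with the spring starting 12 mm higher. I'll ease off a little and start turning clockwise.

>>> arm_command(deltas=[[[-0.05,0,0.06,0,0,0],[-0.03,-0.02,0.06,0,0,0],[0,0,0,0,0,0],[0,0,0,0,0,0]]])

```text
t: 16.82
tool_pos: [0.5959, -0.0192, 0.0966]
orientation: [0.27, 3.128, 0.0]
force: [1.4, -0.6, 7.5]
opening: 0.0116
gripper_force: 35.0
```

>>> arm_command(deltas=[[[0,0,0,0,0,-3],[0,0,0,0,0,-3],[0,0,0,0,0,-3],[0,0,0,0,0,-3],[0,0,0,0,0,-3],[0,0,0,0,0,0],[0,0,0,0,0,0]]])

```text
t: 17.4
tool_pos: [0.5954, -0.0191, 0.0965]
orientation: [0.676, 3.067, 0.001]
force: [-1.2, -0.1, 8.6]
opening: 0.0118
gripper_force: 35.0
```

```bash
cat >> h.py <<'E'
def st():
    x=monitor.read_state();o=x['orientation'];y=np.degrees(2*np.arctan2(o[1],o[0]))-90
    print(x['t'],{k:np.round(x[k],4).tolist() for k in('tool_pos','force','wrist_torque')},'yaw',(y+180)%360-180)
E
python3 -c "
from h import *
st()"
```

```text
17.4 {'tool_pos': [0.5954, -0.0191, 0.0965], 'force': [-1.1637, -0.1345, 8.5991], 'wrist_torque': [0.2319, -0.0646, -0.1452]} yaw 65.13251203343759
```

>>> arm_command(deltas=[[[0,0,-0.03,0,0,-3],[0,0,0,0,0,-3],[0,0,0,0,0,-3],[0,0,0,0,0,-3],[0,0,0,0,0,-3],[0,0,0,0,0,-3],[0,0,0,0,0,0],[0,0,0,0,0,0]]])

```text
t: 18.07
tool_pos: [0.5957, -0.019, 0.0965]
orientation: [1.148, 2.924, 0.001]
force: [0.1, 1.2, 9.9]
opening: 0.0119
gripper_force: 35.0
```

```bash
python3 -c "
from h import *
st()"
```

```text
18.0667 {'tool_pos': [0.5957, -0.019, 0.0965], 'force': [0.1184, 1.1742, 9.8595], 'wrist_torque': [0.1975, -0.0601, -0.0287]} yaw 47.13436919325744
```

>>> arm_command(deltas=[[[0,0,0,0,0,-3],[0,0,0,0,0,-3],[0,0,0,0,0,-3],[0,0,0,0,0,-3],[0,0,0,0,0,-3],[0,0,0,0,0,-3],[0,0,0,0,0,0],[0,0,0,0,0,0]]])

```text
t: 18.73
tool_pos: [0.5961, -0.0188, 0.0965]
orientation: [1.591, 2.708, 0.003]
force: [2.1, 2.1, 8.6]
opening: 0.012
gripper_force: 35.0
```

```bash
python3 -c "
from h import *
st()"
```

```text
18.7333 {'tool_pos': [0.5961, -0.0188, 0.0965], 'force': [2.1017, 2.1133, 8.6161], 'wrist_torque': [0.34, -0.4289, -0.0273]} yaw 29.136182598040193
```

51° turned, with low torque. From here I'll feel for the stop in small steps.

>>> arm_command(deltas=[[[0.03,0.03,0,0,0,-1.5],[0,0,0,0,0,-1.5],[0,0,0,0,0,-1.5],[0,0,0,0,0,0],[0,0,0,0,0,0]]])

```text
t: 19.15
tool_pos: [0.5962, -0.0186, 0.0965]
orientation: [1.696, 2.644, 0.002]
force: [0.3, 0.4, 8.6]
opening: 0.0114
gripper_force: 35.0
```

```bash
python3 -c "
from h import *
st()"
```

```text
19.15 {'tool_pos': [0.5962, -0.0186, 0.0965], 'force': [0.34, 0.3775, 8.6095], 'wrist_torque': [0.1884, -0.2645, -0.0531]} yaw 24.650366368371778
```

>>> arm_command(deltas=[[[0,0,0,0,0,-1.5],[0,0,0,0,0,-1.5],[0,0,0,0,0,0],[0,0,0,0,0,0]]])

```text
t: 19.48
tool_pos: [0.5962, -0.0186, 0.0965]
orientation: [1.764, 2.598, 0.002]
force: [0.8, 0.1, 9.0]
opening: 0.0116
gripper_force: 35.0
```

```bash
python3 -c "
from h import *
st()"
```

```text
19.4833 {'tool_pos': [0.5962, -0.0186, 0.0965], 'force': [0.8111, 0.1387, 8.9695], 'wrist_torque': [0.1954, -0.337, 0.034]} yaw 21.654008729430814
```

>>> arm_command(deltas=[[[0,0,0,0,0,-1],[0,0,0,0,0,-1],[0,0,0,0,0,0],[0,0,0,0,0,0]]])

```text
t: 19.82
tool_pos: [0.5966, -0.0186, 0.0965]
orientation: [1.808, 2.567, 0.003]
force: [2.8, 1.5, 7.0]
opening: 0.0116
gripper_force: 35.0
```

```bash
python3 -c "
from h import *
st()"
```

```text
19.8167 {'tool_pos': [0.5966, -0.0186, 0.0965], 'force': [2.8425, 1.5485, 6.96], 'wrist_torque': [0.2892, -0.6398, 0.1317]} yaw 19.666647168915546
```

>>> arm_command(deltas=[[[0,0,0,0,0,-1],[0,0,0,0,0,-1],[0,0,0,0,0,0],[0,0,0,0,0,0]]])

```text
t: 20.15
tool_pos: [0.5966, -0.0185, 0.0965]
orientation: [1.852, 2.535, 0.003]
force: [3.1, 1.9, 6.8]
opening: 0.0116
gripper_force: 35.3
```

```bash
python3 -c "
from h import *
st()"
```

```text
20.15 {'tool_pos': [0.5966, -0.0185, 0.0965], 'force': [3.1067, 1.9176, 6.7595], 'wrist_torque': [0.1869, -0.6663, 0.3827]} yaw 17.69213345549747
```

The z torque rises (0.03, 0.13, 0.38 N m) while the yaw is commanded on, so this is the stop, about 62° from the start. I'll hold the turn and let the cartridge rise into the pockets.

>>> arm_command(deltas=[[[0.03,0.02,0.05,0,0,0],[0.03,0.02,0.05,0,0,0],[0,0,0.05,0,0,0],[0,0,0.05,0,0,0],[0,0,0.05,0,0,0],[0,0,0.05,0,0,0],[0,0,0.05,0,0,0],[0,0,0.05,0,0,0],[0,0,0,0,0,0],[0,0,0,0,0,0]]])

```text
t: 20.98
tool_pos: [0.5964, -0.0186, 0.0985]
orientation: [1.854, 2.536, 0.001]
force: [8.5, 0.1, -5.1]
opening: 0.012
gripper_force: 35.3
```

```bash
python3 -c "
from h import *
st()"
```

```text
20.9833 {'tool_pos': [0.5964, -0.0186, 0.0985], 'force': [8.5399, 0.0876, -5.0725], 'wrist_torque': [-0.0678, -1.7901, 0.4984]} yaw 17.6603740202479
```

>>> arm_command(deltas=[[[0,0,0.05,0,0,0],[0,0,0.05,0,0,0],[0,0,0,0,0,0],[0,0,0,0,0,0]]])

```text
t: 21.32
tool_pos: [0.5964, -0.0186, 0.0994]
orientation: [1.854, 2.536, 0.001]
force: [8.0, -0.5, -5.0]
opening: 0.0117
gripper_force: 35.3
```

```bash
python3 -c "
from h import *
st()"
```

```text
21.3167 {'tool_pos': [0.5964, -0.0186, 0.0994], 'force': [8.0246, -0.4942, -4.9716], 'wrist_torque': [-0.0656, -1.8017, 0.4494]} yaw 17.66179671050125
```

It has risen 2.9 mm, more than the 1.5 mm free play, so the lugs are entering the pockets, but side load and torque make it drag. I'll relieve those and carry on up.

>>> arm_command(deltas=[[[0.06,0,0,0,0,0.7],[0.06,0,0,0,0,0],[0,0,0,0,0,0],[0,0,0,0,0,0]]])

```text
t: 21.65
tool_pos: [0.5966, -0.0185, 0.0995]
orientation: [-1.838, -2.546, 0.001]
force: [3.2, -0.2, -4.3]
opening: 0.0114
gripper_force: 35.1
```

```bash
python3 -c "
from h import *
st()"
```

```text
21.65 {'tool_pos': [0.5966, -0.0185, 0.0995], 'force': [3.2321, -0.2303, -4.2628], 'wrist_torque': [-0.1123, -0.9474, 0.3301]} yaw 18.335056607905187
```

>>> arm_command(deltas=[[[0,0,0.04,0,0,0],[0,0,0.04,0,0,0],[0,0,0.04,0,0,0],[0,0,0,0,0,0],[0,0,0,0,0,0]]])

```text
t: 22.07
tool_pos: [0.5967, -0.0185, 0.1011]
orientation: [-1.838, -2.546, 0.001]
force: [1.8, -0.5, -7.4]
opening: 0.0115
gripper_force: 35.1
```

```bash
python3 -c "
from h import *
st()"
```

```text
22.0667 {'tool_pos': [0.5967, -0.0185, 0.1011], 'force': [1.7526, -0.535, -7.4299], 'wrist_torque': [-0.0209, -0.6157, 0.3688]} yaw 18.3473621531067
```

TCP is 4.6 mm above the seat and the upward pull now meets resistance, so it looks locked. I'll ease the pull and release.

>>> arm_command(deltas=[[[0,0,-0.05,0,0,0],[0,0,0,0,0,0],[0,0,0,0,0,0]]])

```text
t: 22.32
tool_pos: [0.5968, -0.0185, 0.1011]
orientation: [-1.838, -2.546, 0.001]
force: [-1.7, 0.2, -3.0]
opening: 0.0117
gripper_force: 35.1
```

```bash
python3 -c "
from h import *
st()"
```

```text
22.3167 {'tool_pos': [0.5968, -0.0185, 0.1011], 'force': [-1.659, 0.2397, -3.0385], 'wrist_torque': [0.0616, 0.0358, 0.3798]} yaw 18.352442375091186
```

>>> arm_command(deltas=[[[0,0,0,0,0,0],[0,0,0,0,0,0],[0,0,0,0,0,0],[0,0,0,0,0,0],[0,0,0,0,0,0],[0,0,0,0,0,0]]], gripper=-0.3)

```text
t: 22.82
tool_pos: [0.5975, -0.0187, 0.1015]
orientation: [1.839, 2.547, 0.0]
force: [-0.4, 1.4, -0.4]
opening: 0.0328
gripper_force: 0.0
```

>>> arm_command(deltas=[[[0,0,1,0,0,0],[0,0,1,0,0,0],[0,0,2,0,0,0],[0,0,3,0,0,0],[0,0,3,0,0,0],[0,0,3,0,0,0],[-2,-2,0,0,0,0],[-3,-3,0,0,0,0],[-3,-3,0,0,0,0],[-3,-3,0,0,0,0],[-2,-3,0,0,0,0],[0,0,0,0,0,0]]])

```text
t: 23.82
tool_pos: [0.4662, -0.1615, 0.233]
orientation: [1.843, 2.541, -0.003]
force: [0.5, 0.5, 0.8]
opening: 0.0327
gripper_force: 0.0
```

Run:
```python
from h import *
st()
s=avg('side',4);t=avg('top',4)
f=lambda a:np.clip(a,0,255).astype(np.uint8)
for z in(.0915,.0955,.107): print(z,proj('side',[.597,-.0195,z]),proj('top',[.597,-.0195,z]))
a=cv2.resize(f(s)[135:210,285:360],(400,400),interpolation=cv2.INTER_CUBIC);b=cv2.resize(f(t)[145:210,320:385],(400,400),interpolation=cv2.INTER_CUBIC)
cv2.imwrite('pics/end.png',np.hstack([a,b]))
```

```text
23.8167 {'tool_pos': [0.4662, -0.1615, 0.233], 'force': [0.5095, 0.4813, 0.8309], 'wrist_torque': [-0.0455, -0.0569, 0.0073]} yaw 18.1093493364626
0.0915 [322.3912211  168.24059838] [352.52225336 171.20844056]
0.0955 [322.35350622 166.83539381] [352.6621599  170.82864024]
0.107 [322.24453141 162.77514319] [353.07018847 169.72097658]
```

View pics/end.png

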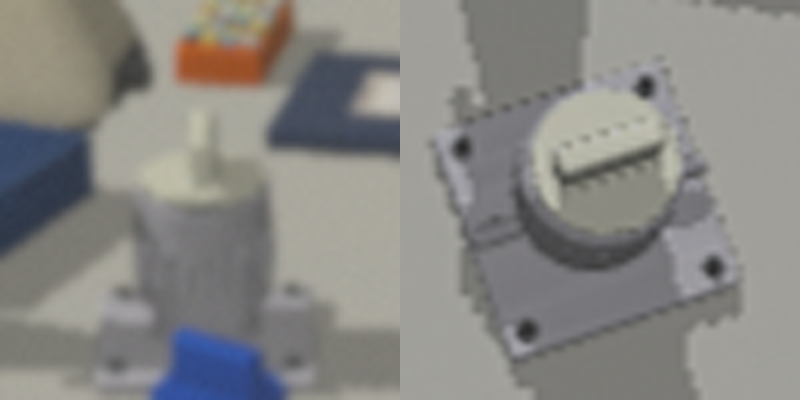

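The final view shows the wing turned to about -70°, which is 60° past the slots, with the flange level on the head. I'll check the height numerically before handing in.

Run:
```python
from h import *
s=avg('side',8);s2=np.load('s2.npy')
c=np.array([.597,-.0195]);cm=-cam('side')[1].T@cam('side')[2];d=cm[:2]-c;d/=np.linalg.norm(d);n=np.array([-d[1],d[0]])
for z in(.086,.0875,.0905,.0925,.0955): print(z,proj('side',[*(c+.031*d),z])[1],'r34',proj('side',[*(c+.034*d),z])[1])
for nm,z in(('lock',.1205),('low',.1175),('free',.128)): print('wing',nm,'near',proj('side',[*(c+.023*d),z]),'far',proj('side',[*(c-.023*d),z])[1])
print('now g / b-r'); 
for u in range(315,331,2): print(u,s[150:182,u-1:u+2].mean((1,2)).round().astype(int).tolist())
print('R-B');
for u in (317,322,327): print(u,(s[150:182,u-1:u+2,2]-s[150:182,u-1:u+2,0]).mean(1).round().astype(int).tolist())
print('before');print(s2[160:182,321:324].mean((1,2)).round().astype(int).tolist())
```

```text
0.086 174.72752439197512 r34 175.17947559173484
0.0875 174.19364527984897 r34 174.6446885434194
0.0905 173.1243047640706 r34 173.5735261020211
0.0925 172.41023650862815 r34 172.8582387306626
0.0955 171.33736760886075 r34 171.78353438104304
wing lock near [322.20156701 161.17434912] far 154.866779710877
wing low near [322.23070731 162.26007625] far 155.92432022045415
wing free near [322.12846268 158.45058259] far 152.21401625947405
now g / b-r
315 [159, 162, 163, 164, 165, 165, 164, 165, 164, 164, 164, 165, 166, 169, 174, 178, 181, 182, 182, 182, 178, 169, 155, 144, 140, 137, 133, 131, 128, 126, 125, 124]
317 [154, 161, 164, 165, 165, 165, 164, 164, 164, 164, 164, 165, 167, 171, 176, 181, 181, 182, 182, 182, 180, 171, 153, 136, 133, 133, 129, 125, 125, 125, 127, 127]
319 [135, 153, 162, 165, 165, 167, 167, 166, 167, 168, 168, 169, 168, 169, 171, 173, 175, 177, 179, 180, 178, 170, 152, 132, 123, 125, 124, 121, 121, 120, 121, 122]
321 [126, 148, 160, 165, 166, 171, 177, 178, 178, 177, 178, 176, 168, 158, 154, 153, 154, 156, 157, 161, 167, 167, 152, 129, 115, 117, 120, 119, 119, 118, 118
[... 466 characters left out ...]
 113, 113, 113, 113, 112, 112, 112]
329 [113, 139, 157, 164, 165, 165, 164, 165, 165, 165, 165, 165, 166, 163, 153, 140, 134, 133, 132, 133, 134, 132, 124, 116, 111, 110, 110, 109, 110, 110, 111, 113]
R-B
317 [30, 18, 13, 12, 12, 12, 12, 12, 12, 13, 12, 12, 13, 15, 19, 21, 22, 22, 22, 21, 21, 20, 15, 7, 1, 0, 0, 0, 0, -1, -1, -1]
322 [68, 36, 19, 13, 14, 15, 18, 20, 20, 20, 20, 19, 19, 18, 17, 17, 17, 16, 16, 17, 18, 18, 16, 10, 4, 0, -1, 0, 0, 0, 0, 0]
327 [75, 40, 20, 13, 12, 12, 11, 12, 12, 12, 12, 12, 13, 15, 16, 15, 15, 15, 15, 16, 16, 15, 12, 7, 2, 1, 0, 0, 0, -1, 0, 0]
before
[112, 111, 112, 118, 129, 141, 146, 138, 126, 119, 117, 118, 123, 132, 138, 136, 125, 120, 118, 118, 119, 118]
```

The flange underside is at row 173.1, where locked predicts 173.1 and not risen predicts 174.2. The wing's far edge is at about 155.1, against 154.9 locked and 155.9 not risen. With the hard resistance felt 4.6 mm above the seat, this supports locked, so I'll hand in.

```bash
python3 -c "
from plant import ticket
print(ticket.close_job())"
```

```text
the job is handed in; nothing more can be done
None
```

I fitted the white cartridge, turned it about 60° clockwise to the stop, released it and handed the job in; no verdict came back, but the final feel and the side view both point to it being locked at about 46 mm.

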